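# Put inoculated spawn jars into their cradles

## Robot

A 6-joint arm with a two-finger parallel gripper is mounted at the origin on the work surface. World frame = base frame: x ahead of the robot, y to its left, z up, the work surface at z = 0. Lengths are in m, angles in degrees, forces in N, time in s.
With the tool pointing down it reaches from about 0.275 to 0.875 m from the base axis. Payload 12.5 kg.
Tool frame: the origin (TCP) lies midway between the tips of the shut fingers; the grasp point (between the pads) lies 19 mm behind it (r.grip_depth is the distance from the TCP to the grasp point, in m); z points along the fingers, y is the line along which they close (so a half turn about z gives the same grasp; the last joint's range is limited). The gripper opens to 85 mm and grips with 20 to 120 N. Pads are 22 mm wide; open, the fingers measure 114 mm over their backs; the gripper's body (76 mm by 85 mm) begins 54 mm behind the grasp point. The pads swing forward as they close: fully open they stand 13 mm farther back than shut.
Start: joints at [-68.847, 20.094, 94.641, -0, 65.266, -4.847], TCP at [0.241, -0.494, 0.231] pointing down, gripper open.
Joint ranges: [-157.81, 157.81], [-45, 120.19], [0.68, 151.7], [-89.99, 269.99], [4.06, 180], [-164.3, 164.3]. Speed limits (degrees/s): [127.2, 127.2, 159.86, 180, 180, 180].

## Interface

Orientations are given as a 3x3 rotation matrix whose columns are the frame's x, y, z axes.
In Python, from plant import r gives the robot as it stands. The module is installed in compiled form; this text tells all that it offers.
- The arm moves only by the tool step_arm, never from a script. Its argument "commands" is a list of rows, each an object with "jaw": the finger opening in mm, from 0 to 85.4; "travel": the shift along the tool's x, y, z in mm, a list of three; "turn": the turn, a rotation vector about the tool's x, y, z in units of 5 degrees (1.0 is 5 degrees), a list of three. A call has exactly 5 rows; each row is the pose to reach, as a shift and turn from the pose commanded when the call began, along the tool's axes at that moment; what a row does not reach only later rows make up. A row lasts 1/12 s, in which the tool goes at most 41.7 mm and 7.16 degrees, less where a joint would pass 70% of its speed; a pose out of reach is approached as far as the arm can. A call with a gripper value outside its range is refused whole. The fingers move at their own pace and stop on an object; "grip_force" is the grip in N (left out, the last holds). Time passes only in rows, so rows that repeat a pose let the fingers close, or fill a call up. It gives the time, the measured TCP pose, the force, the opening and the grip force at its end, in the units of the state.
- r.state(): the state, without advancing time (a new reading comes with each control period).
- r.snapshot(name): name is "scene" or "top" or "wrist"; returns the picture (420x560x3 uint8, red, green, blue); there is no depth.
- r.camera_info(name): a dict with "mtx" (3x3 intrinsics, pixels), "dist" ([k1, k2, p1, p2, k3] as OpenCV has them; the pictures are not rectified), "R" (3x3) and "t" (3): a world point X has camera coordinates R X + t. Camera axes: x right, y down, z forward; pixel columns grow to the right and rows downward; lengths in m; the calibration is good to about 2 mm. A picture is of the moment at which its call begins: read the wrist's pose just before it. camera_info takes no time and is no camera call; for the wrist camera it gives the pose at the moment of the call.
- r.job_done(): hands the job in; it is judged then, once.
The state is a dict: "clock": time; "qpos": joint angles; "joint_vel": joint speeds; "effort": joint torques, N m; "eef_pos": TCP position; "orientation": TCP orientation; "ft_force": force on the tool from outside, world axes, zero at the start; "torque": the same for the moment, N m; "opening": finger opening in m; "grasp_force": force on a finger pad.
Only numpy, scipy, OpenCV 4.12 (cv2) and the standard library are available. Lean on these libraries where they do the work, as an engineer would, in place of code of your own. Each camera call takes 0.05 s, during which the arm holds its last target. There are 200 camera calls.

## Task

Stand each of the four jars with a coloured cap in the wire cradle whose floor has the colour of its cap, upright and down on the cradle's floor. Bring the green-capped mother culture home first, before moving any other jar; the other three may follow in any order. The jars are glass, so set them down gently and do not drop them, and leave the two black-capped jars where they stand.

Things in the scene. Friction and masses are not known exactly. Their poses are not given: they have to be found in the camera images.
- jar_green_mid (a point): Closed round glass jar of grain spawn with a green cap (the mother culture), standing upright on the table; 95 mm tall, body 54 mm in diameter up to 74 mm, cap 50 mm in diameter from 76 mm to the top; about 0.22 kg. The point is the jar's centre, half-way up (47.5 mm above its foot); z points up the jar. Can be gripped from above across the body or the cap.
- jar_red_mid (a point): Closed round glass jar of grain spawn with a red cap, standing upright on the table; 95 mm tall, body 54 mm in diameter up to 74 mm, cap 50 mm in diameter from 76 mm to the top; about 0.22 kg. The point is the jar's centre, half-way up (47.5 mm above its foot); z points up the jar. Can be gripped from above across the body or the cap.
- jar_yellow_mid (a point): Closed round glass jar of grain spawn with a yellow cap, standing upright on the table; 95 mm tall, body 54 mm in diameter up to 74 mm, cap 50 mm in diameter from 76 mm to the top; about 0.22 kg. The point is the jar's centre, half-way up (47.5 mm above its foot); z points up the jar. Can be gripped from above across the body or the cap.
- jar_blue_mid (a point): Closed round glass jar of grain spawn with a blue cap, standing upright on the table; 95 mm tall, body 54 mm in diameter up to 74 mm, cap 50 mm in diameter from 76 mm to the top; about 0.22 kg. The point is the jar's centre, half-way up (47.5 mm above its foot); z points up the jar. Can be gripped from above across the body or the cap.
- cradle_green: Square holder for one jar, fixed to the table: a green floor plate 84 mm square and 4 mm thick inside a low fence of black wire that is 76 mm square inside, 84 mm outside, with its top 22 mm above the table. Origin at its centre at table height; x and y along its sides, z up. Turned by up to 20 degrees.
- cradle_red: Square holder for one jar, fixed to the table: a red floor plate 84 mm square and 4 mm thick inside a low fence of black wire that is 76 mm square inside, 84 mm outside, with its top 22 mm above the table. Origin at its centre at table height; x and y along its sides, z up. Turned by up to 20 degrees.
- cradle_yellow: Square holder for one jar, fixed to the table: a yellow floor plate 84 mm square and 4 mm thick inside a low fence of black wire that is 76 mm square inside, 84 mm outside, with its top 22 mm above the table. Origin at its centre at table height; x and y along its sides, z up. Turned by up to 20 degrees.
- cradle_blue: Square holder for one jar, fixed to the table: a blue floor plate 84 mm square and 4 mm thick inside a low fence of black wire that is 76 mm square inside, 84 mm outside, with its top 22 mm above the table. Origin at its centre at table height; x and y along its sides, z up. Turned by up to 20 degrees.
- jar_black1_mid (a point): Jar just like the coloured ones (95 mm tall, 54 mm in diameter) but with a black cap: one of two that are not yet inoculated and stay where they stand. The point is its centre, half-way up. The jars and cradles stand mixed, centres at least 100 mm apart; other small things lying between them on the table are less than 35 mm high.
- jar_black2_mid (a point): Jar just like the coloured ones (95 mm tall, 54 mm in diameter) but with a black cap: the other of two that are not yet inoculated and stay where they stand. The point is its centre, half-way up. The jars and cradles stand mixed, centres at least 100 mm apart; other small things lying between them on the table are less than 35 mm high.
Things that resemble listed ones, but are neither listed nor needed, are in the scene too. Of the things like the cradle_yellow, leave any that is pink; of the rest the smaller one is meant.

How it is judged:
By the outcome, as a careful person would: the job done as asked, in the order asked, and still so for the second after the job is handed in, with the robot touching nothing.
It also fails if it takes over 102 s, if anything falls off the work surface, if the arm or the gripper's body presses on something with over 40 N, if the wrist force passes 120 N, or if a joint passes its speed limit or range.

## Working session

There is one attempt and no reset: what is moved stays moved. The work goes in short steps, Python scripts to look and compute and a tool call to move; the robot and the scene stay as the last step left them, time stands still between calls to the robot, and variables do not carry over. Pictures are saved under pics/ and viewed, at most 14 in all, crops included, and the job is handed in when it is done.

Besides the shell and the picture viewer there is one more tool, called after "Request:" as name(argument=value, ...), one argument or row to a line, values as JSON. step_arm: Moves the arm, as the interface text tells. Its arguments: {"type":"object","properties":{"commands":{"type":"array"},"grip_force":{"type":"number"}},"required":["commands"]}

```bash
mkdir -p pics
python3 - <<'E'
from plant import r
import cv2
for n in("scene","top"):
    cv2.imwrite(f"pics/{n}0.png",r.snapshot(n)[:,:,::-1]); c=r.camera_info(n); print(n,c)
s=r.state();print(s['clock'],s['eef_pos'],s['orientation'])
E
```

```text
scene {'mtx': array([[489.71802804,   0.        , 280.08898346],
       [  0.        , 489.71802804, 208.1096229 ],
       [  0.        ,   0.        ,   1.        ]]), 'dist': array([-0.14917554,  0.        ,  0.        ,  0.        ,  0.        ]), 'R': array([[-0.78596197,  0.61826876,  0.00274101],
       [ 0.37442739,  0.47950198, -0.79365105],
       [-0.49200397, -0.62275323, -0.60836708]]), 't': array([ 0.45255339, -0.13112872,  1.49209829])}
top {'mtx': array([[432.34092052,   0.        , 282.00604399],
       [  0.        , 432.34092052, 207.2849294 ],
       [  0.        ,   0.        ,   1.        ]]), 'dist': array([-0.05873845,  0.        ,  0.        ,  0.        ,  0.        ]), 'R': array([[-0.00992206, -0.99993204, -0.00612076],
       [-0.99799629,  0.010285  , -0.06243097],
       [ 0.06248968,  0.00548905, -0.99803052]]), 't': array([-0.02353509,  0.52338677,  1.17800277])}
0.1 [ 0.24103046 -0.49403545  0.23079787] [[ 8.98775321e-01  4.38409359e-01 -3.95193415e-04]
 [ 4.38409529e-01 -8.98774769e-01  9.99713548e-04]
 [ 8.30939055e-05 -1.07177442e-03 -9.99999422e-01]]
```

View pics/top0.png

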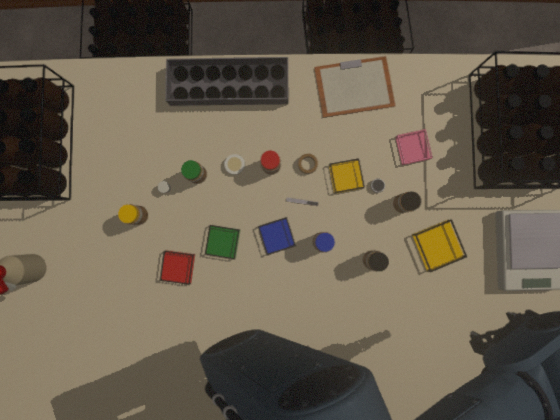

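View pics/scene0.png

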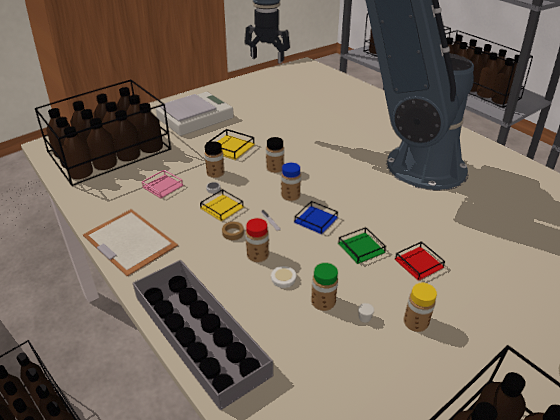

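The top view shows the coloured cradles, with these candidates for the yellow one:
- **(346,177):** small, yellow.
- **(438,247):** larger, yellow.
- **(411,148):** pink, so excluded.

The description picks the smaller yellow, (346,177). I'll check that with sizes and an enlarged crop.

```bash
cat > h.py <<'E'
import cv2,numpy as np
from plant import r
def ray(c,px,z):
    u=cv2.undistortPoints(np.array(px,float).reshape(-1,1,2),c["mtx"],np.array(c["dist"])).reshape(-1,2)
    d=np.c_[u,np.ones(len(u))]@c["R"]; o=-c["R"].T@c["t"]
    return (o+d*((z-o[2])/d[:,2])[:,None])[:,:2]
H={"red":[(0,6),(174,180)],"yellow":[(20,32)],"green":[(45,80)],"blue":[(110,130)]}
def blobs(img,col,amin=60):
    h=cv2.cvtColor(img,cv2.COLOR_RGB2HSV); m=np.zeros(img.shape[:2],np.uint8)
    for a,b in H[col]: m|=cv2.inRange(h,(a,130,60),(b,255,255))
    m=cv2.morphologyEx(m,cv2.MORPH_CLOSE,np.ones((3,3)))
    cs=cv2.findContours(m,cv2.RETR_EXTERNAL,cv2.CHAIN_APPROX_NONE)[0]
    return [c[:,0,:] for c in cs if cv2.contourArea(c)>amin]
E
python3 - <<'E'
from h import *
img=r.snapshot("top");c=r.camera_info("top")
for col in H:
    for b in blobs(img,col):
        # big blob = floor (z .004), small = cap (z .093)
        a=cv2.contourArea(b); z=.004 if a>500 else .093
        (cx,cy),rad=cv2.minEnclosingCircle(b)
        w=ray(c,b,z).astype(np.float32); R=cv2.minAreaRect(w*1000)
        print(col,(round(cx),round(cy)),a,"mm",np.round(R[0]),np.round(R[1]),round(R[2]))
cv2.imwrite("pics/yel.png",cv2.resize(img[110:290,310:490],None,fx=3,fy=3,interpolation=2)[:,:,::-1])
for p in [(407,202),(376,261)]: print("black",ray(c,[p],.09))
E
```

```text
red (2, 280) 117.0 mm [335. 708.] [71. 20.] 1
red (178, 267) 800.5 mm [361. 264.] [85. 82.] 82
red (270, 160) 245.5 mm [643.   1.] [47. 45.] 89
yellow (437, 246) 1535.0 mm [ 413. -463.] [112. 116.] 22
yellow (128, 214) 288.5 mm [506. 373.] [51. 52.] 45
yellow (346, 176) 791.0 mm [ 612. -208.] [80. 86.] 9
green (221, 242) 531.5 mm [430. 140.] [73. 75.] 79
green (190, 170) 211.0 mm [620. 209.] [43. 44.] 45
blue (325, 242) 194.0 mm [ 428. -138.] [39. 41.] 89
blue (276, 236) 566.5 mm [444. -12.] [73. 73.] 17
black [[ 0.52893151 -0.35457027]]
black [[ 0.37728886 -0.27012814]]
```

View pics/yel.png

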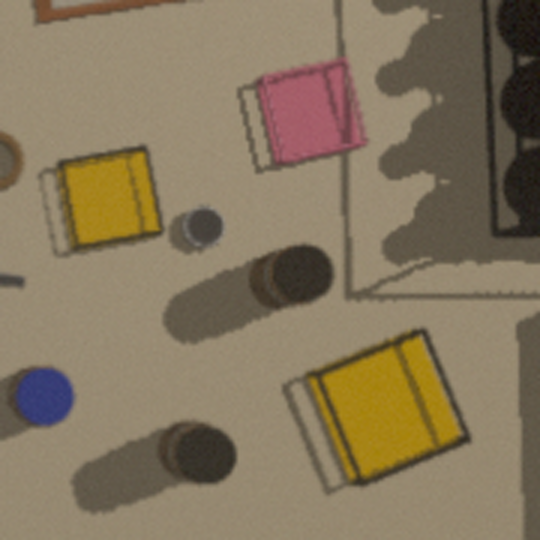

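Confirmed by the crop: the yellow cradle is the small one at crop (108,198), i.e. top (346,177), about 83 mm across. The larger one is about 114 mm. Next I approach the green jar, first turning the tool to the world axes.

Request:
step_arm(
  commands=[
    {"jaw": 85, "travel": [32, -23, 0], "turn": [0, 0, 1.04]},
    {"jaw": 85, "travel": [64, -46, 0], "turn": [0, 0, 2.08]},
    {"jaw": 85, "travel": [97, -70, 0], "turn": [0, 0, 3.12]},
    {"jaw": 85, "travel": [130, -93, 0], "turn": [0, 0, 4.16]},
    {"jaw": 85, "travel": [162, -117, 0], "turn": [0, 0, 5.2]},
  ],
)

```text
clock: 0.57
eef_pos: [0.3359, -0.3164, 0.2312]
orientation: [[1.0, -0.005, -0.0], [-0.005, -1.0, 0.0], [-0.0, -0.0, -1.0]]
ft_force: [1.0, -0.3, 0.5]
opening: 0.0851
grasp_force: 0.0
```

Request:
step_arm(
  commands=[
    {"jaw": 85, "travel": [19, -35, 0], "turn": [0, 0, 0]},
    {"jaw": 85, "travel": [38, -70, 0], "turn": [0, 0, 0]},
    {"jaw": 85, "travel": [57, -105, 0], "turn": [0, 0, 0]},
    {"jaw": 85, "travel": [76, -140, 0], "turn": [0, 0, 0]},
    {"jaw": 85, "travel": [95, -175, 0], "turn": [0, 0, 0]},
  ],
)

```text
clock: 0.98
eef_pos: [0.4309, -0.1412, 0.2314]
orientation: [[1.0, -0.0, 0.0], [-0.0, -1.0, -0.0], [0.0, 0.0, -1.0]]
ft_force: [0.4, -0.2, -0.3]
opening: 0.0851
grasp_force: 0.0
```

Request:
step_arm(
  commands=[
    {"jaw": 85, "travel": [19, -35, 0], "turn": [0, 0, 0]},
    {"jaw": 85, "travel": [38, -70, 0], "turn": [0, 0, 0]},
    {"jaw": 85, "travel": [57, -105, 0], "turn": [0, 0, 0]},
    {"jaw": 85, "travel": [76, -140, 0], "turn": [0, 0, 0]},
    {"jaw": 85, "travel": [95, -175, 0], "turn": [0, 0, 0]},
  ],
)

```text
clock: 1.4
eef_pos: [0.5259, 0.0339, 0.2312]
orientation: [[1.0, 0.0, -0.0], [0.0, -1.0, -0.0], [-0.0, 0.0, -1.0]]
ft_force: [0.1, -0.1, 0.0]
opening: 0.0851
grasp_force: 0.0
```

Run:
```python
from h import *
c=r.camera_info("wrist");img=r.snapshot("wrist");print(r.state()['eef_pos'],-c["R"].T@c["t"],c["R"][2],c["mtx"][0,0])
cv2.imwrite("pics/w1.png",img[:,:,::-1])
for col in H:
    for b in blobs(img,col):
        a=cv2.contourArea(b)
        (cx,cy),rad=cv2.minEnclosingCircle(b)
        for z in (.004,.093): R=cv2.minAreaRect(ray(c,b,z).astype(np.float32)*1000);print(col,(round(cx),round(cy)),a,z,np.round(R[0]),np.round(R[1]),round(R[2]))
```

```text
[0.52831616 0.03866848 0.23126981] [0.59244783 0.03354253 0.37295306] [-2.64027370e-01  6.27487808e-04 -9.64514984e-01] 311.7234804680322
red (104, 293) 1726.5 0.004 [369. 262.] [81. 74.] 82
red (104, 293) 1726.5 0.093 [423. 207.] [61. 56.] 82
red (317, 58) 3105.0 0.004 [660. -10.] [66. 65.] 3
red (317, 58) 3105.0 0.093 [644.   1.] [50. 49.] 3
yellow (456, 112) 643.0 0.004 [ 604. -172.] [82. 11.] 9
yellow (456, 112) 643.0 0.093 [ 601. -122.] [62.  8.] 9
yellow (502, 104) 4657.5 0.004 [ 610. -216.] [80. 71.] 10
yellow (502, 104) 4657.5 0.093 [ 606. -156.] [61. 54.] 10
green (198, 255) 2623.5 0.004 [428. 137.] [84. 78.] 80
green (198, 255) 2623.5 0.093 [468. 112.] [63. 59.] 80
green (201, 223) 251.5 0.004 [470. 130.] [80.  7.] 80
green (201, 223) 251.5 0.093 [499. 106.] [60.  5.] 80
green (75, 86) 3181.0 0.004 [631. 259.] [64. 73.] 20
green (75, 86) 3181.0 0.093 [622. 205.] [49. 55.] 20
blue (448, 287) 1580.0 0.004 [ 389. -193.] [79. 49.] 63
blue (448, 287) 1580.0 0.093 [ 438. -138.] [60. 37.] 63
blue (316, 244) 3356.5 0.004 [442. -15.] [74. 80.] 17
blue (316, 244) 3356.5 0.093 [478.  -4.] [56. 61.] 17
blue (306, 213) 209.5 0.004 [484.  -1.] [ 6. 79.] 17
blue (306, 213) 209.5 0.093 [510.   7.] [ 4. 60.] 17
```

View pics/w1.png

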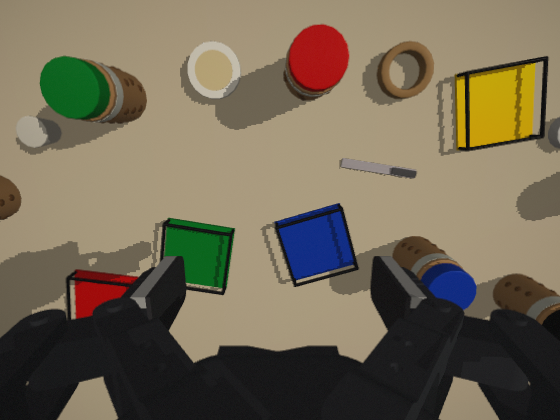

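The wrist view shows the green jar at (93,88), the red jar at (318,60) and the blue jar at (447,285). The green cradle is at (197,256), blue at (316,245), yellow at (503,104) and red at (104,293). These agree with the top view, so I go to the green jar.

Request:
step_arm(
  commands=[
    {"jaw": 85, "travel": [19, -34, 0], "turn": [0, 0, 0]},
    {"jaw": 85, "travel": [38, -68, 0], "turn": [0, 0, 0]},
    {"jaw": 85, "travel": [56, -102, 0], "turn": [0, 0, 0]},
    {"jaw": 85, "travel": [75, -136, 0], "turn": [0, 0, 0]},
    {"jaw": 85, "travel": [93, -168, 0], "turn": [0, 0, 0]},
  ],
)

```text
clock: 1.87
eef_pos: [0.6189, 0.2019, 0.231]
orientation: [[1.0, 0.0, -0.0], [0.0, -1.0, -0.0], [-0.0, 0.0, -1.0]]
ft_force: [0.0, -0.1, 0.3]
opening: 0.0848
grasp_force: 0.0
```

Request:
step_arm(
  commands=[
    {"jaw": 85, "travel": [0, 0, 10], "turn": [0, 0, 0]},
    {"jaw": 85, "travel": [0, 0, 30], "turn": [0, 0, 0]},
    {"jaw": 85, "travel": [0, 0, 50], "turn": [0, 0, 0]},
    {"jaw": 85, "travel": [0, 0, 65], "turn": [0, 0, 0]},
    {"jaw": 85, "travel": [0, 0, 75], "turn": [0, 0, 0]},
  ],
)

```text
clock: 2.28
eef_pos: [0.6175, 0.1994, 0.154]
orientation: [[1.0, 0.0, -0.003], [0.0, -1.0, -0.001], [-0.003, 0.001, -1.0]]
ft_force: [-0.6, -0.3, 0.0]
opening: 0.0846
grasp_force: 0.0
```

Run:
```python
from h import *
c=r.camera_info("wrist");img=r.snapshot("wrist");print(r.state()['eef_pos'])
cv2.imwrite("pics/w2.png",img[:,:,::-1])
for b in blobs(img,"green"):
    for z in (.004,.094): R=cv2.minAreaRect(ray(c,b,z).astype(np.float32)*1000);print(z,np.round(R[0]),np.round(R[1]),round(R[2]))
```

```text
[0.61709502 0.19928703 0.15284909]
0.004 [443. 131.] [75. 26.] 80
0.094 [518. 152.] [52. 18.] 80
0.004 [468. 130.] [84. 12.] 80
0.094 [535. 152.] [58.  9.] 80
0.004 [594. 211.] [70. 72.] 32
0.094 [622. 208.] [48. 50.] 32
```

View pics/w2.png

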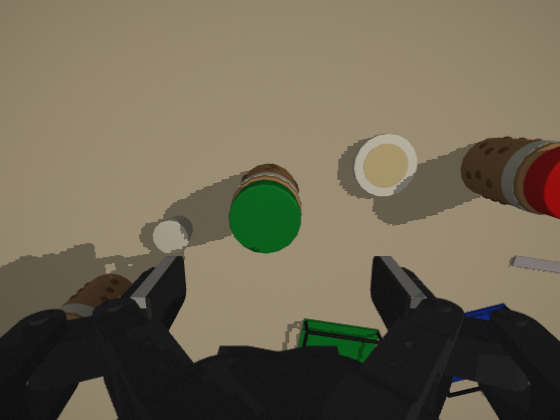

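The green cap is at pixel (265,216), i.e. (622,208) mm. That is 5 mm in x and 9 mm in y off the tool. I correct it, descend and grip.

Request:
step_arm(
  commands=[
    {"jaw": 85, "travel": [5, -9, 10], "turn": [0, 0, 0]},
    {"jaw": 85, "travel": [5, -9, 40], "turn": [0, 0, 0]},
    {"jaw": 85, "travel": [5, -9, 70], "turn": [0, 0, 0]},
    {"jaw": 85, "travel": [5, -9, 98], "turn": [0, 0, 0]},
    {"jaw": 85, "travel": [5, -9, 111], "turn": [0, 0, 0]},
  ],
)

```text
clock: 2.75
eef_pos: [0.6225, 0.209, 0.0422]
orientation: [[1.0, 0.0, -0.003], [0.0, -1.0, -0.001], [-0.003, 0.001, -1.0]]
ft_force: [-0.3, 0.8, -0.2]
opening: 0.085
grasp_force: 0.0
```

Request:
step_arm(
  commands=[
    {"jaw": 70, "travel": [0, 0, 0], "turn": [0, 0, 0]},
    {"jaw": 60, "travel": [0, 0, 0], "turn": [0, 0, 0]},
    {"jaw": 50, "travel": [0, 0, 0], "turn": [0, 0, 0]},
    {"jaw": 45, "travel": [0, 0, 0], "turn": [0, 0, 0]},
    {"jaw": 45, "travel": [0, 0, 0], "turn": [0, 0, 0]},
  ],
  grip_force=35,
)

```text
clock: 3.17
eef_pos: [0.6247, 0.2092, 0.0474]
orientation: [[1.0, -0.0, 0.004], [-0.0, -1.0, 0.001], [0.004, -0.001, -1.0]]
ft_force: [1.5, -0.5, 6.7]
opening: 0.0528
grasp_force: 37.8
```

Request:
step_arm(
  commands=[
    {"jaw": 45, "travel": [0, 0, 0], "turn": [0, 0, 0]},
    {"jaw": 45, "travel": [0, 0, 0], "turn": [0, 0, 0]},
    {"jaw": 45, "travel": [0, 0, 0], "turn": [0, 0, 0]},
    {"jaw": 45, "travel": [0, 0, 0], "turn": [0, 0, 0]},
    {"jaw": 45, "travel": [0, 0, 0], "turn": [0, 0, 0]},
  ],
)

```text
clock: 3.58
eef_pos: [0.6248, 0.2092, 0.0474]
orientation: [[1.0, -0.0, 0.004], [-0.0, -1.0, 0.001], [0.004, -0.001, -1.0]]
ft_force: [0.0, 0.2, 7.7]
opening: 0.0532
grasp_force: 37.9
```

Request:
step_arm(
  commands=[
    {"jaw": 45, "travel": [0, 0, -8], "turn": [0, 0, 0]},
    {"jaw": 45, "travel": [0, 0, -22], "turn": [0, 0, 0]},
    {"jaw": 45, "travel": [0, 0, -45], "turn": [0, 0, 0]},
    {"jaw": 45, "travel": [0, 0, -65], "turn": [0, 0, 0]},
    {"jaw": 45, "travel": [0, 0, -75], "turn": [0, 0, 0]},
  ],
)

```text
clock: 4.0
eef_pos: [0.6244, 0.2092, 0.1241]
orientation: [[1.0, 0.0, 0.004], [0.0, -1.0, 0.001], [0.004, -0.001, -1.0]]
ft_force: [0.7, 0.6, -1.5]
opening: 0.053
grasp_force: 37.6
```

Request:
step_arm(
  commands=[
    {"jaw": 45, "travel": [-20, 7, 0], "turn": [0, 0, 0]},
    {"jaw": 45, "travel": [-50, 18, 0], "turn": [0, 0, 0]},
    {"jaw": 45, "travel": [-85, 31, 0], "turn": [0, 0, 0]},
    {"jaw": 45, "travel": [-120, 44, 0], "turn": [0, 0, 0]},
    {"jaw": 45, "travel": [-140, 51, 0], "turn": [0, 0, 0]},
  ],
)

```text
clock: 4.42
eef_pos: [0.4797, 0.1568, 0.1203]
orientation: [[1.0, 0.0, -0.002], [0.0, -1.0, -0.001], [-0.002, 0.001, -1.0]]
ft_force: [0.2, -0.4, -1.7]
opening: 0.0528
grasp_force: 37.6
```

Run:
```python
from h import *
c=r.camera_info("wrist");img=r.snapshot("wrist");s=r.state();print(s['eef_pos'],s['ft_force'],s['opening'])
cv2.imwrite("pics/w3.png",img[:,:,::-1])
for b in blobs(img,"green"):
    for z in (.004,.094+s['eef_pos'][2]-.047): R=cv2.minAreaRect(ray(c,b,z).astype(np.float32)*1000);print(z,np.round(R[0]),np.round(R[1]),round(R[2]))
```

```text
[0.47755563 0.15619757 0.12013335] [ 0.53811036  0.87841738 -4.35287829] 0.05336890272916081
0.004 [386. 158.] [110. 131.] 1
0.16713334724892892 [488. 157.] [40. 48.] 1
0.004 [452. 103.] [32. 26.] 23
0.16713334724892892 [512. 137.] [12.  9.] 23
0.004 [467. 109.] [37.  5.] 80
0.16713334724892892 [517. 139.] [14.  2.] 80
```

View pics/w3.png

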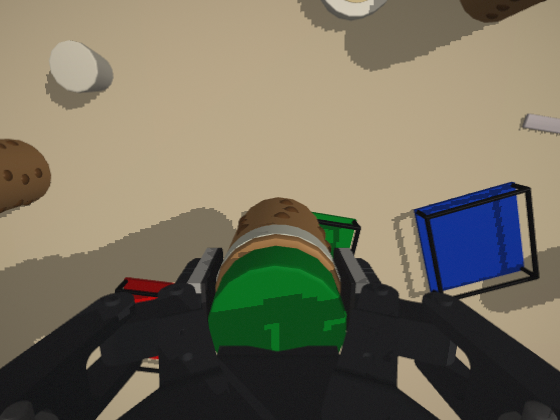

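The green jar hangs upright in the grip at (278,300). Its cradle shows behind it at (340,230). I move over the cradle and lower slowly.

Request:
step_arm(
  commands=[
    {"jaw": 45, "travel": [-14, 5, 0], "turn": [0, 0, 0]},
    {"jaw": 45, "travel": [-35, 14, 0], "turn": [0, 0, 0]},
    {"jaw": 45, "travel": [-46, 18, 0], "turn": [0, 0, 0]},
    {"jaw": 45, "travel": [-46, 18, 6], "turn": [0, 0, 0]},
    {"jaw": 45, "travel": [-46, 18, 16], "turn": [0, 0, 0]},
  ],
)

```text
clock: 4.88
eef_pos: [0.4384, 0.1401, 0.105]
orientation: [[1.0, -0.0, 0.003], [-0.0, -1.0, 0.001], [0.003, -0.001, -1.0]]
ft_force: [0.7, 0.0, -1.8]
opening: 0.0525
grasp_force: 37.6
```

Request:
step_arm(
  commands=[
    {"jaw": 45, "travel": [0, 0, 12], "turn": [0, 0, 0]},
    {"jaw": 45, "travel": [0, 0, 24], "turn": [0, 0, 0]},
    {"jaw": 45, "travel": [0, 0, 34], "turn": [0, 0, 0]},
    {"jaw": 45, "travel": [0, 0, 41], "turn": [0, 0, 0]},
    {"jaw": 45, "travel": [0, 0, 45], "turn": [0, 0, 0]},
  ],
)

```text
clock: 5.3
eef_pos: [0.4375, 0.1399, 0.0581]
orientation: [[1.0, 0.0, -0.001], [0.0, -1.0, -0.0], [-0.001, 0.0, -1.0]]
ft_force: [-0.1, 0.6, -1.6]
opening: 0.0529
grasp_force: 37.6
```

Request:
step_arm(
  commands=[
    {"jaw": 45, "travel": [0, 0, 1], "turn": [0, 0, 0]},
    {"jaw": 45, "travel": [0, 0, 2], "turn": [0, 0, 0]},
    {"jaw": 45, "travel": [0, 0, 3], "turn": [0, 0, 0]},
    {"jaw": 45, "travel": [0, 0, 4], "turn": [0, 0, 0]},
    {"jaw": 45, "travel": [0, 0, 5], "turn": [0, 0, 0]},
  ],
)

```text
clock: 5.72
eef_pos: [0.4377, 0.1399, 0.0545]
orientation: [[1.0, 0.0, 0.001], [0.0, -1.0, 0.0], [0.001, -0.0, -1.0]]
ft_force: [0.1, 0.9, -3.2]
opening: 0.0527
grasp_force: 37.6
```

Request:
step_arm(
  commands=[
    {"jaw": 45, "travel": [-3, 1, 0], "turn": [0, 0, 0]},
    {"jaw": 45, "travel": [-6, 2, 1], "turn": [0, 0, 0]},
    {"jaw": 45, "travel": [-6, 2, 2], "turn": [0, 0, 0]},
    {"jaw": 45, "travel": [-6, 2, 3], "turn": [0, 0, 0]},
    {"jaw": 45, "travel": [-6, 2, 4], "turn": [0, 0, 0]},
  ],
)

```text
clock: 6.13
eef_pos: [0.4316, 0.1378, 0.0512]
orientation: [[1.0, 0.0, 0.0], [0.0, -1.0, -0.0], [0.0, 0.0, -1.0]]
ft_force: [-10.7, -5.6, 37.3]
opening: 0.0528
grasp_force: 41.3
```

Request:
step_arm(
  commands=[
    {"jaw": 45, "travel": [0, 0, 0], "turn": [0, 0, 0]},
    {"jaw": 45, "travel": [0, 0, 0], "turn": [0, 0, 0]},
    {"jaw": 45, "travel": [0, 0, 0], "turn": [0, 0, 0]},
    {"jaw": 45, "travel": [0, 0, 0], "turn": [0, 0, 0]},
    {"jaw": 45, "travel": [0, 0, 0], "turn": [0, 0, 0]},
  ],
)

```text
clock: 6.55
eef_pos: [0.4316, 0.1378, 0.0513]
orientation: [[1.0, 0.0, 0.0], [0.0, -1.0, -0.0], [0.0, 0.0, -1.0]]
ft_force: [-6.0, -3.4, 19.7]
opening: 0.0533
grasp_force: 39.5
```

Contact with the floor at TCP z = 51 mm. I release slowly.

Request:
step_arm(
  commands=[
    {"jaw": 52, "travel": [0, 0, -1], "turn": [0, 0, 0]},
    {"jaw": 56, "travel": [0, 0, -1], "turn": [0, 0, 0]},
    {"jaw": 65, "travel": [0, 0, -1], "turn": [0, 0, 0]},
    {"jaw": 78, "travel": [0, 0, -1], "turn": [0, 0, 0]},
    {"jaw": 85, "travel": [0, 0, -1], "turn": [0, 0, 0]},
  ],
)

```text
clock: 6.97
eef_pos: [0.4315, 0.1379, 0.0512]
orientation: [[1.0, 0.0, -0.0], [0.0, -1.0, 0.0], [-0.0, -0.0, -1.0]]
ft_force: [-0.1, -0.2, 0.3]
opening: 0.0844
grasp_force: 0.0
```

Request:
step_arm(
  commands=[
    {"jaw": 85, "travel": [0, 0, -3], "turn": [0, 0, 0]},
    {"jaw": 85, "travel": [0, 0, -20], "turn": [0, 0, 0]},
    {"jaw": 85, "travel": [0, 0, -55], "turn": [0, 0, 0]},
    {"jaw": 85, "travel": [0, 0, -90], "turn": [0, 0, 0]},
    {"jaw": 85, "travel": [0, 0, -110], "turn": [0, 0, 0]},
  ],
)

```text
clock: 7.38
eef_pos: [0.4322, 0.1381, 0.1645]
orientation: [[1.0, 0.0, 0.003], [0.0, -1.0, 0.001], [0.003, -0.001, -1.0]]
ft_force: [-0.3, -0.4, 0.5]
opening: 0.0851
grasp_force: 0.0
```

Run:
```python
from h import *
s=r.state();print(s['eef_pos'],s['ft_force'],s['opening'])
img=r.snapshot("scene");cv2.imwrite("pics/s2.png",cv2.resize(img[150:360,200:480],None,fx=2.5,fy=2.5)[:,:,::-1])
```

```text
[0.43219368 0.13805815 0.16451493] [-0.27710664 -0.42867027  0.53229386] 0.08509750230147682
```

View pics/s2.png

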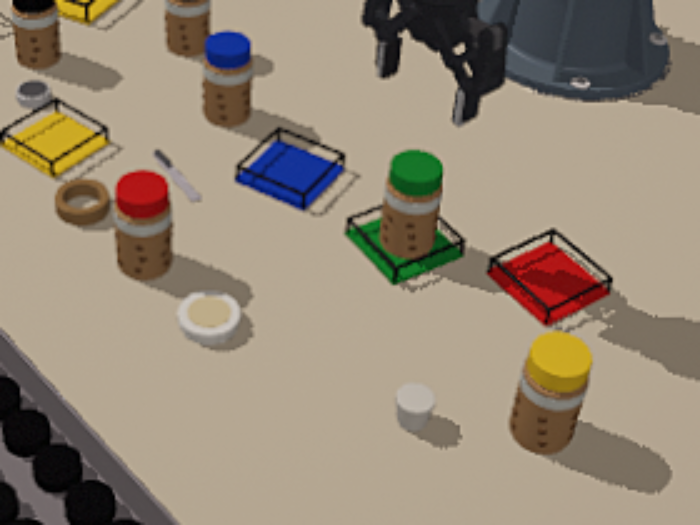

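The green jar stands upright in the green cradle, at crop (412,215). Next is the yellow jar.

Request:
step_arm(
  commands=[
    {"jaw": 85, "travel": [8, -25, 0], "turn": [0, 0, 0]},
    {"jaw": 85, "travel": [20, -62, 0], "turn": [0, 0, 0]},
    {"jaw": 85, "travel": [32, -101, 0], "turn": [0, 0, 0]},
    {"jaw": 85, "travel": [44, -140, 0], "turn": [0, 0, 0]},
    {"jaw": 85, "travel": [56, -179, 0], "turn": [0, 0, 0]},
  ],
)

```text
clock: 7.85
eef_pos: [0.4875, 0.3188, 0.1612]
orientation: [[1.0, -0.0, -0.0], [-0.0, -1.0, -0.0], [-0.0, 0.0, -1.0]]
ft_force: [1.1, -1.0, 0.1]
opening: 0.0847
grasp_force: 0.0
```

Request:
step_arm(
  commands=[
    {"jaw": 85, "travel": [10, -30, 0], "turn": [0, 0, 0]},
    {"jaw": 85, "travel": [18, -56, 0], "turn": [0, 0, 0]},
    {"jaw": 85, "travel": [18, -56, 2], "turn": [0, 0, 0]},
    {"jaw": 85, "travel": [18, -56, 5], "turn": [0, 0, 0]},
    {"jaw": 85, "travel": [18, -56, 5], "turn": [0, 0, 0]},
  ],
)

```text
clock: 8.27
eef_pos: [0.5048, 0.3721, 0.1552]
orientation: [[1.0, 0.0, -0.002], [0.0, -1.0, -0.001], [-0.002, 0.001, -1.0]]
ft_force: [-0.5, -1.1, 0.8]
opening: 0.0849
grasp_force: 0.0
```

```bash
cat > m.py <<'E'
import sys
from h import *
c=r.camera_info("wrist");img=r.snapshot("wrist");s=r.state();print(s['eef_pos'],s['ft_force'])
for b in blobs(img,sys.argv[1]):
    for z in (.004,.094): R=cv2.minAreaRect(ray(c,b,z).astype(np.float32)*1000);print(z,np.round(R[0]),np.round(R[1]),round(R[2]))
E
python3 m.py yellow
```

```text
[0.50495886 0.37190145 0.15566317] [-0.39193118 -0.49011682 -0.08861584]
0.004 [481. 374.] [71. 74.] 90
0.094 [509. 374.] [49. 51.] 90
```

Request:
step_arm(
  commands=[
    {"jaw": 85, "travel": [3, -2, 12], "turn": [0, 0, 0]},
    {"jaw": 85, "travel": [3, -2, 42], "turn": [0, 0, 0]},
    {"jaw": 85, "travel": [3, -2, 72], "turn": [0, 0, 0]},
    {"jaw": 85, "travel": [3, -2, 100], "turn": [0, 0, 0]},
    {"jaw": 85, "travel": [3, -2, 112], "turn": [0, 0, 0]},
  ],
)

```text
clock: 8.73
eef_pos: [0.5069, 0.3731, 0.0403]
orientation: [[1.0, -0.001, -0.004], [-0.001, -1.0, -0.003], [-0.004, 0.003, -1.0]]
ft_force: [0.4, -0.3, -0.0]
opening: 0.0849
grasp_force: 0.0
```

Request:
step_arm(
  commands=[
    {"jaw": 70, "travel": [0, 0, 0], "turn": [0, 0, 0]},
    {"jaw": 60, "travel": [0, 0, 0], "turn": [0, 0, 0]},
    {"jaw": 52, "travel": [0, 0, 0], "turn": [0, 0, 0]},
    {"jaw": 45, "travel": [0, 0, 0], "turn": [0, 0, 0]},
    {"jaw": 45, "travel": [0, 0, 0], "turn": [0, 0, 0]},
  ],
  grip_force=35,
)

```text
clock: 9.15
eef_pos: [0.5093, 0.3753, 0.046]
orientation: [[1.0, 0.0, 0.002], [0.0, -1.0, 0.001], [0.002, -0.001, -1.0]]
ft_force: [0.8, -1.3, 5.2]
opening: 0.0531
grasp_force: 37.7
```

Request:
step_arm(
  commands=[
    {"jaw": 45, "travel": [0, 0, -6], "turn": [0, 0, 0]},
    {"jaw": 45, "travel": [0, 0, -20], "turn": [0, 0, 0]},
    {"jaw": 45, "travel": [0, 0, -50], "turn": [0, 0, 0]},
    {"jaw": 45, "travel": [0, 0, -85], "turn": [0, 0, 0]},
    {"jaw": 45, "travel": [0, 0, -120], "turn": [0, 0, 0]},
  ],
)

```text
clock: 9.57
eef_pos: [0.508, 0.3747, 0.1666]
orientation: [[1.0, 0.0, -0.001], [0.0, -1.0, -0.0], [-0.001, 0.0, -1.0]]
ft_force: [1.1, 0.4, -2.2]
opening: 0.0533
grasp_force: 37.7
```

Request:
step_arm(
  commands=[
    {"jaw": 45, "travel": [3, 18, -10], "turn": [0, 0, 0]},
    {"jaw": 45, "travel": [9, 52, -15], "turn": [0, 0, 0]},
    {"jaw": 45, "travel": [16, 88, -15], "turn": [0, 0, 0]},
    {"jaw": 45, "travel": [23, 126, -15], "turn": [0, 0, 0]},
    {"jaw": 45, "travel": [29, 163, -15], "turn": [0, 0, 0]},
  ],
)

```text
clock: 9.98
eef_pos: [0.5374, 0.2104, 0.1808]
orientation: [[1.0, 0.001, 0.001], [0.001, -1.0, 0.0], [0.001, -0.0, -1.0]]
ft_force: [1.0, -0.2, -1.8]
opening: 0.0529
grasp_force: 38.0
```

Request:
step_arm(
  commands=[
    {"jaw": 45, "travel": [7, 38, 0], "turn": [0, 0, 0]},
    {"jaw": 45, "travel": [14, 76, 0], "turn": [0, 0, 0]},
    {"jaw": 45, "travel": [21, 114, 0], "turn": [0, 0, 0]},
    {"jaw": 45, "travel": [28, 152, 0], "turn": [0, 0, 0]},
    {"jaw": 45, "travel": [35, 190, 0], "turn": [0, 0, 0]},
  ],
)

```text
clock: 10.4
eef_pos: [0.5724, 0.0201, 0.1807]
orientation: [[1.0, 0.0, 0.001], [0.0, -1.0, 0.0], [0.001, -0.0, -1.0]]
ft_force: [0.5, 1.1, -3.3]
opening: 0.0532
grasp_force: 38.0
```

Request:
step_arm(
  commands=[
    {"jaw": 45, "travel": [7, 38, 0], "turn": [0, 0, 0]},
    {"jaw": 45, "travel": [14, 76, 0], "turn": [0, 0, 0]},
    {"jaw": 45, "travel": [20, 110, 0], "turn": [0, 0, 0]},
    {"jaw": 45, "travel": [25, 140, 0], "turn": [0, 0, 0]},
    {"jaw": 45, "travel": [29, 160, 0], "turn": [0, 0, 0]},
  ],
)

```text
clock: 10.82
eef_pos: [0.6015, -0.141, 0.1806]
orientation: [[1.0, -0.002, 0.001], [-0.002, -1.0, -0.001], [0.001, 0.001, -1.0]]
ft_force: [-0.4, -0.4, -2.5]
opening: 0.0529
grasp_force: 38.0
```

Run:
```python
from h import *
c=r.camera_info("wrist");img=r.snapshot("wrist");s=r.state();print(s['eef_pos'],s['ft_force'])
cv2.imwrite("pics/w4.png",img[:,:,::-1])
for b in blobs(img,"yellow"):
    R=cv2.minAreaRect(ray(c,b,.004).astype(np.float32)*1000);print(b.mean(0),np.round(R[0]),np.round(R[1]),round(R[2]))
```

```text
[ 0.60196902 -0.14335592  0.18054971] [-1.69249488 -2.6385616  -3.2638198 ]
[543.33333333 342.27891156] [ 404. -450.] [73. 54.] 13
[513.59166667 319.425     ] [ 447. -418.] [26. 56.] 22
[276.94607843 306.88480392] [ 471. -140.] [141. 166.] 0
[341.36590437 166.05821206] [ 611. -210.] [84. 85.] 10
```

View pics/w4.png

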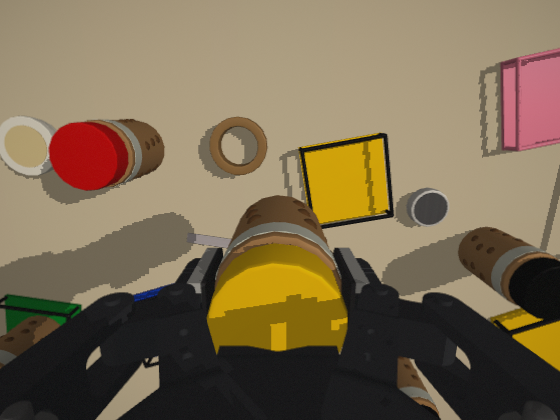

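The held yellow jar is at (278,300). The small yellow cradle, in full view at (346,180), measures 84x85 mm at (611,-210). I move over it.

Request:
step_arm(
  commands=[
    {"jaw": 45, "travel": [2, 20, 0], "turn": [0, 0, 0]},
    {"jaw": 45, "travel": [7, 48, 0], "turn": [0, 0, 0]},
    {"jaw": 45, "travel": [9, 63, 5], "turn": [0, 0, 0]},
    {"jaw": 45, "travel": [9, 67, 20], "turn": [0, 0, 0]},
    {"jaw": 45, "travel": [9, 67, 45], "turn": [0, 0, 0]},
  ],
)

```text
clock: 11.28
eef_pos: [0.6116, -0.2067, 0.1364]
orientation: [[1.0, -0.001, 0.004], [-0.001, -1.0, -0.002], [0.004, 0.002, -1.0]]
ft_force: [0.2, 0.2, -2.9]
opening: 0.053
grasp_force: 38.0
```

Request:
step_arm(
  commands=[
    {"jaw": 45, "travel": [0, 0, 20], "turn": [0, 0, 0]},
    {"jaw": 45, "travel": [0, 0, 36], "turn": [0, 0, 0]},
    {"jaw": 45, "travel": [0, 0, 46], "turn": [0, 0, 0]},
    {"jaw": 45, "travel": [0, 0, 49], "turn": [0, 0, 0]},
    {"jaw": 45, "travel": [0, 0, 50], "turn": [0, 0, 0]},
  ],
)

```text
clock: 11.7
eef_pos: [0.6104, -0.2049, 0.0843]
orientation: [[1.0, 0.0, -0.0], [0.0, -1.0, 0.0], [-0.0, -0.0, -1.0]]
ft_force: [0.6, -0.2, -2.7]
opening: 0.0527
grasp_force: 38.0
```

Request:
step_arm(
  commands=[
    {"jaw": 45, "travel": [0, 4, 5], "turn": [0, 0, 0]},
    {"jaw": 45, "travel": [0, 4, 14], "turn": [0, 0, 0]},
    {"jaw": 45, "travel": [0, 4, 22], "turn": [0, 0, 0]},
    {"jaw": 45, "travel": [0, 4, 28], "turn": [0, 0, 0]},
    {"jaw": 45, "travel": [0, 4, 30], "turn": [0, 0, 0]},
  ],
)

```text
clock: 12.12
eef_pos: [0.6098, -0.2089, 0.0529]
orientation: [[1.0, -0.0, -0.002], [-0.0, -1.0, 0.001], [-0.002, -0.001, -1.0]]
ft_force: [-0.5, 0.7, -2.9]
opening: 0.0527
grasp_force: 38.0
```

Request:
step_arm(
  commands=[
    {"jaw": 45, "travel": [0, 0, 0.5], "turn": [0, 0, 0]},
    {"jaw": 45, "travel": [0, 0, 1], "turn": [0, 0, 0]},
    {"jaw": 45, "travel": [0, 0, 2], "turn": [0, 0, 0]},
    {"jaw": 45, "travel": [0, 0, 2.5], "turn": [0, 0, 0]},
    {"jaw": 45, "travel": [0, 0, 3], "turn": [0, 0, 0]},
  ],
)

```text
clock: 12.53
eef_pos: [0.6106, -0.2092, 0.0515]
orientation: [[1.0, 0.0, 0.0], [0.0, -1.0, -0.0], [0.0, 0.0, -1.0]]
ft_force: [-0.5, -0.3, -2.5]
opening: 0.0532
grasp_force: 38.0
```

Request:
step_arm(
  commands=[
    {"jaw": 45, "travel": [0, 0, 0.5], "turn": [0, 0, 0]},
    {"jaw": 45, "travel": [0, 0, 1], "turn": [0, 0, 0]},
    {"jaw": 45, "travel": [0, 0, 1.5], "turn": [0, 0, 0]},
    {"jaw": 45, "travel": [0, 0, 2], "turn": [0, 0, 0]},
    {"jaw": 45, "travel": [0, 0, 2], "turn": [0, 0, 0]},
  ],
)

```text
clock: 12.95
eef_pos: [0.6107, -0.2092, 0.0501]
orientation: [[1.0, 0.0, 0.001], [0.0, -1.0, -0.0], [0.001, 0.0, -1.0]]
ft_force: [-2.2, -0.1, 5.0]
opening: 0.0532
grasp_force: 38.6
```

Contact. I release, lift and go to the red jar.

Request:
step_arm(
  commands=[
    {"jaw": 52, "travel": [0, 0, 0], "turn": [0, 0, 0]},
    {"jaw": 56, "travel": [0, 0, 0], "turn": [0, 0, 0]},
    {"jaw": 65, "travel": [0, 0, 0], "turn": [0, 0, 0]},
    {"jaw": 78, "travel": [0, 0, 0], "turn": [0, 0, 0]},
    {"jaw": 85, "travel": [0, 0, 0], "turn": [0, 0, 0]},
  ],
)

```text
clock: 13.37
eef_pos: [0.6105, -0.2091, 0.0493]
orientation: [[1.0, -0.0, 0.0], [-0.0, -1.0, -0.0], [0.0, 0.0, -1.0]]
ft_force: [0.3, 1.2, -0.0]
opening: 0.0846
grasp_force: 0.0
```

Request:
step_arm(
  commands=[
    {"jaw": 85, "travel": [0, 0, -3], "turn": [0, 0, 0]},
    {"jaw": 85, "travel": [0, 0, -20], "turn": [0, 0, 0]},
    {"jaw": 85, "travel": [0, 0, -50], "turn": [0, 0, 0]},
    {"jaw": 85, "travel": [0, 0, -80], "turn": [0, 0, 0]},
    {"jaw": 85, "travel": [0, 0, -105], "turn": [0, 0, 0]},
  ],
)

```text
clock: 13.78
eef_pos: [0.6106, -0.2092, 0.1564]
orientation: [[1.0, 0.0, 0.001], [0.0, -1.0, -0.0], [0.001, 0.0, -1.0]]
ft_force: [1.2, -0.3, 0.8]
opening: 0.0848
grasp_force: 0.0
```

Request:
step_arm(
  commands=[
    {"jaw": 85, "travel": [4, -25, 0], "turn": [0, 0, 0]},
    {"jaw": 85, "travel": [10, -64, 0], "turn": [0, 0, 0]},
    {"jaw": 85, "travel": [16, -104, 0], "turn": [0, 0, 0]},
    {"jaw": 85, "travel": [22, -143, 0], "turn": [0, 0, 0]},
    {"jaw": 85, "travel": [28, -180, 0], "turn": [0, 0, 0]},
  ],
)

```text
clock: 14.2
eef_pos: [0.6385, -0.0272, 0.1547]
orientation: [[1.0, -0.0, 0.0], [-0.0, -1.0, 0.0], [0.0, -0.0, -1.0]]
ft_force: [1.1, -0.2, 0.7]
opening: 0.0848
grasp_force: 0.0
```

Request:
step_arm(
  commands=[
    {"jaw": 85, "travel": [3, -20, 0], "turn": [0, 0, 0]},
    {"jaw": 85, "travel": [5, -30, 0], "turn": [0, 0, 0]},
    {"jaw": 85, "travel": [5, -30, 0], "turn": [0, 0, 0]},
    {"jaw": 85, "travel": [5, -30, 0], "turn": [0, 0, 0]},
    {"jaw": 85, "travel": [5, -30, 0], "turn": [0, 0, 0]},
  ],
)

```text
clock: 14.62
eef_pos: [0.6433, -0.0006, 0.1543]
orientation: [[1.0, -0.001, -0.0], [-0.001, -1.0, -0.0], [-0.0, 0.0, -1.0]]
ft_force: [0.5, 0.1, 0.4]
opening: 0.0846
grasp_force: 0.0
```

```bash
python3 m.py red
```

```text
[ 0.6433181  -0.00074081  0.15428808] [ 0.11280817 -0.86112667 -1.17024063]
0.004 [389. 232.] [38. 32.] 81
0.094 [488. 160.] [26. 22.] 81
0.004 [618.   1.] [71. 74.] 90
0.094 [646.   0.] [49. 51.] 90
```

Request:
step_arm(
  commands=[
    {"jaw": 85, "travel": [2, -1, 12], "turn": [0, 0, 0]},
    {"jaw": 85, "travel": [2, -1, 42], "turn": [0, 0, 0]},
    {"jaw": 85, "travel": [2, -1, 72], "turn": [0, 0, 0]},
    {"jaw": 85, "travel": [2, -1, 100], "turn": [0, 0, 0]},
    {"jaw": 85, "travel": [2, -1, 112], "turn": [0, 0, 0]},
  ],
)

```text
clock: 15.08
eef_pos: [0.6433, 0.0011, 0.0378]
orientation: [[1.0, -0.001, -0.005], [-0.001, -1.0, 0.0], [-0.005, -0.0, -1.0]]
ft_force: [-0.8, 0.5, -0.7]
opening: 0.085
grasp_force: 0.0
```

Request:
step_arm(
  commands=[
    {"jaw": 70, "travel": [0, 0, 0], "turn": [0, 0, 0]},
    {"jaw": 60, "travel": [0, 0, 0], "turn": [0, 0, 0]},
    {"jaw": 52, "travel": [0, 0, 0], "turn": [0, 0, 0]},
    {"jaw": 45, "travel": [0, 0, 0], "turn": [0, 0, 0]},
    {"jaw": 45, "travel": [0, 0, 0], "turn": [0, 0, 0]},
  ],
  grip_force=35,
)

```text
clock: 15.5
eef_pos: [0.6464, 0.0017, 0.044]
orientation: [[1.0, 0.0, 0.003], [0.0, -1.0, -0.0], [0.003, 0.0, -1.0]]
ft_force: [-0.4, -0.8, 3.9]
opening: 0.0527
grasp_force: 37.6
```

Request:
step_arm(
  commands=[
    {"jaw": 45, "travel": [0, 0, -6], "turn": [0, 0, 0]},
    {"jaw": 45, "travel": [0, 0, -20], "turn": [0, 0, 0]},
    {"jaw": 45, "travel": [0, 0, -50], "turn": [0, 0, 0]},
    {"jaw": 45, "travel": [0, 0, -85], "turn": [0, 0, 0]},
    {"jaw": 45, "travel": [0, 0, -120], "turn": [0, 0, 0]},
  ],
)

```text
clock: 15.92
eef_pos: [0.6449, 0.002, 0.1646]
orientation: [[1.0, 0.0, -0.001], [0.0, -1.0, 0.0], [-0.001, -0.0, -1.0]]
ft_force: [0.5, -0.1, -2.6]
opening: 0.053
grasp_force: 37.7
```

Request:
step_arm(
  commands=[
    {"jaw": 45, "travel": [-9, -14, -10], "turn": [0, 0, 0]},
    {"jaw": 45, "travel": [-24, -38, -15], "turn": [0, 0, 0]},
    {"jaw": 45, "travel": [-42, -66, -15], "turn": [0, 0, 0]},
    {"jaw": 45, "travel": [-61, -98, -15], "turn": [0, 0, 0]},
    {"jaw": 45, "travel": [-80, -130, -15], "turn": [0, 0, 0]},
  ],
)

```text
clock: 16.33
eef_pos: [0.5644, 0.1329, 0.1787]
orientation: [[1.0, -0.001, 0.001], [-0.001, -1.0, 0.0], [0.001, -0.0, -1.0]]
ft_force: [0.6, 1.7, -2.7]
opening: 0.053
grasp_force: 37.9
```

Request:
step_arm(
  commands=[
    {"jaw": 45, "travel": [-19, -32, 0], "turn": [0, 0, 0]},
    {"jaw": 45, "travel": [-38, -64, 0], "turn": [0, 0, 0]},
    {"jaw": 45, "travel": [-57, -94, 0], "turn": [0, 0, 0]},
    {"jaw": 45, "travel": [-76, -116, 0], "turn": [0, 0, 0]},
    {"jaw": 45, "travel": [-100, -132, 0], "turn": [0, 0, 0]},
  ],
)

```text
clock: 16.75
eef_pos: [0.4647, 0.2658, 0.1786]
orientation: [[1.0, 0.001, 0.002], [0.001, -1.0, 0.001], [0.002, -0.001, -1.0]]
ft_force: [0.5, 0.5, -2.7]
opening: 0.0531
grasp_force: 37.9
```

Run:
```python
from h import *
c=r.camera_info("wrist");img=r.snapshot("wrist");s=r.state();print(s['eef_pos'],s['ft_force'])
cv2.imwrite("pics/w5.png",img[:,:,::-1])
t=r.camera_info("top");i2=r.snapshot("top")
for n,c,im in(("w",c,img),("t",t,i2)):
  for b in blobs(im,"red"):
    R=cv2.minAreaRect(ray(c,b,.004).astype(np.float32)*1000);print(n,b.mean(0).round(),np.round(R[0]),np.round(R[1]),round(R[2]))
```

```text
[0.46054734 0.26726494 0.17826379] [-1.5129945   3.81109749 -3.01650223]
w [278. 308.] [334. 266.] [140. 167.] 1
t [  2. 280.] [326. 767.] [77. 21.] 1
t [179. 266.] [361. 263.] [82. 83.] 83
```

Request:
step_arm(
  commands=[
    {"jaw": 45, "travel": [-24, 1, 0], "turn": [0, 0, 0]},
    {"jaw": 45, "travel": [-58, 3, 0], "turn": [0, 0, 0]},
    {"jaw": 45, "travel": [-86, 4, 0], "turn": [0, 0, 0]},
    {"jaw": 45, "travel": [-98, 4, 8], "turn": [0, 0, 0]},
    {"jaw": 45, "travel": [-98, 4, 25], "turn": [0, 0, 0]},
  ],
)

```text
clock: 17.27
eef_pos: [0.3662, 0.2601, 0.1545]
orientation: [[1.0, 0.001, 0.003], [0.001, -1.0, 0.002], [0.003, -0.002, -1.0]]
ft_force: [1.1, -0.3, -3.7]
opening: 0.0532
grasp_force: 37.9
```

Request:
step_arm(
  commands=[
    {"jaw": 45, "travel": [0, 0, 25], "turn": [0, 0, 0]},
    {"jaw": 45, "travel": [0, 0, 48], "turn": [0, 0, 0]},
    {"jaw": 45, "travel": [0, 0, 64], "turn": [0, 0, 0]},
    {"jaw": 45, "travel": [0, 0, 70], "turn": [0, 0, 0]},
    {"jaw": 45, "travel": [0, 0, 70], "turn": [0, 0, 0]},
  ],
)

```text
clock: 17.68
eef_pos: [0.3673, 0.2596, 0.082]
orientation: [[1.0, -0.0, -0.001], [-0.0, -1.0, -0.001], [-0.001, 0.001, -1.0]]
ft_force: [-0.6, 0.3, -1.9]
opening: 0.0528
grasp_force: 37.8
```

Correcting x by -6 and y by +4, then lowering.

Request:
step_arm(
  commands=[
    {"jaw": 45, "travel": [-6, -4, 5], "turn": [0, 0, 0]},
    {"jaw": 45, "travel": [-6, -4, 14], "turn": [0, 0, 0]},
    {"jaw": 45, "travel": [-6, -4, 22], "turn": [0, 0, 0]},
    {"jaw": 45, "travel": [-6, -4, 28], "turn": [0, 0, 0]},
    {"jaw": 45, "travel": [-6, -4, 30], "turn": [0, 0, 0]},
  ],
)

```text
clock: 18.1
eef_pos: [0.3612, 0.2637, 0.0514]
orientation: [[1.0, 0.0, -0.001], [0.0, -1.0, -0.001], [-0.001, 0.001, -1.0]]
ft_force: [-0.2, 0.4, -1.5]
opening: 0.0526
grasp_force: 37.8
```

Request:
step_arm(
  commands=[
    {"jaw": 45, "travel": [0, 0, 0.5], "turn": [0, 0, 0]},
    {"jaw": 45, "travel": [0, 0, 1], "turn": [0, 0, 0]},
    {"jaw": 45, "travel": [0, 0, 1.5], "turn": [0, 0, 0]},
    {"jaw": 45, "travel": [0, 0, 2], "turn": [0, 0, 0]},
    {"jaw": 45, "travel": [0, 0, 2.5], "turn": [0, 0, 0]},
  ],
)

```text
clock: 18.52
eef_pos: [0.3616, 0.2639, 0.05]
orientation: [[1.0, -0.0, 0.0], [-0.0, -1.0, 0.0], [0.0, -0.0, -1.0]]
ft_force: [0.8, -1.0, -2.8]
opening: 0.0528
grasp_force: 37.8
```

Request:
step_arm(
  commands=[
    {"jaw": 45, "travel": [0, 0, 0.5], "turn": [0, 0, 0]},
    {"jaw": 45, "travel": [0, 0, 1], "turn": [0, 0, 0]},
    {"jaw": 45, "travel": [0, 0, 1.5], "turn": [0, 0, 0]},
    {"jaw": 45, "travel": [0, 0, 2], "turn": [0, 0, 0]},
    {"jaw": 45, "travel": [0, 0, 2], "turn": [0, 0, 0]},
  ],
)

```text
clock: 18.93
eef_pos: [0.3615, 0.2639, 0.0479]
orientation: [[1.0, 0.0, 0.0], [0.0, -1.0, 0.0], [0.0, -0.0, -1.0]]
ft_force: [-1.2, -0.8, 1.4]
opening: 0.0534
grasp_force: 38.2
```

Request:
step_arm(
  commands=[
    {"jaw": 52, "travel": [0, 0, 0], "turn": [0, 0, 0]},
    {"jaw": 56, "travel": [0, 0, 0], "turn": [0, 0, 0]},
    {"jaw": 65, "travel": [0, 0, 0], "turn": [0, 0, 0]},
    {"jaw": 78, "travel": [0, 0, 0], "turn": [0, 0, 0]},
    {"jaw": 85, "travel": [0, 0, 0], "turn": [0, 0, 0]},
  ],
)

```text
clock: 19.35
eef_pos: [0.3615, 0.2639, 0.0478]
orientation: [[1.0, 0.0, 0.0], [0.0, -1.0, 0.0], [0.0, -0.0, -1.0]]
ft_force: [-0.2, 0.1, -0.2]
opening: 0.0844
grasp_force: 0.0
```

Request:
step_arm(
  commands=[
    {"jaw": 85, "travel": [0, 0, -3], "turn": [0, 0, 0]},
    {"jaw": 85, "travel": [0, 0, -20], "turn": [0, 0, 0]},
    {"jaw": 85, "travel": [0, 0, -55], "turn": [0, 0, 0]},
    {"jaw": 85, "travel": [0, 0, -90], "turn": [0, 0, 0]},
    {"jaw": 85, "travel": [0, 0, -120], "turn": [0, 0, 0]},
  ],
)

```text
clock: 19.77
eef_pos: [0.3614, 0.2638, 0.17]
orientation: [[1.0, 0.0, 0.001], [0.0, -1.0, 0.0], [0.001, -0.0, -1.0]]
ft_force: [0.5, 0.4, 0.3]
opening: 0.0851
grasp_force: 0.0
```

Request:
step_arm(
  commands=[
    {"jaw": 85, "travel": [4, 25, 0], "turn": [0, 0, 0]},
    {"jaw": 85, "travel": [12, 64, 0], "turn": [0, 0, 0]},
    {"jaw": 85, "travel": [19, 104, 0], "turn": [0, 0, 0]},
    {"jaw": 85, "travel": [26, 143, 0], "turn": [0, 0, 0]},
    {"jaw": 85, "travel": [33, 182, 0], "turn": [0, 0, 0]},
  ],
)

```text
clock: 20.18
eef_pos: [0.3943, 0.0802, 0.1682]
orientation: [[1.0, 0.001, 0.001], [0.001, -1.0, 0.0], [0.001, -0.0, -1.0]]
ft_force: [0.6, 0.1, 0.2]
opening: 0.085
grasp_force: 0.0
```

Request:
step_arm(
  commands=[
    {"jaw": 85, "travel": [7, 39, 0], "turn": [0, 0, 0]},
    {"jaw": 85, "travel": [14, 78, 0], "turn": [0, 0, 0]},
    {"jaw": 85, "travel": [21, 117, 0], "turn": [0, 0, 0]},
    {"jaw": 85, "travel": [28, 156, 0], "turn": [0, 0, 0]},
    {"jaw": 85, "travel": [35, 190, 0], "turn": [0, 0, 0]},
  ],
)

```text
clock: 20.6
eef_pos: [0.4293, -0.1106, 0.1682]
orientation: [[1.0, -0.001, 0.001], [-0.001, -1.0, -0.0], [0.001, 0.0, -1.0]]
ft_force: [0.4, 1.0, -0.1]
opening: 0.0851
grasp_force: 0.0
```

Request:
step_arm(
  commands=[
    {"jaw": 85, "travel": [4, 20, 0], "turn": [0, 0, 0]},
    {"jaw": 85, "travel": [6, 30, 3], "turn": [0, 0, 0]},
    {"jaw": 85, "travel": [6, 30, 8], "turn": [0, 0, 0]},
    {"jaw": 85, "travel": [6, 30, 8], "turn": [0, 0, 0]},
    {"jaw": 85, "travel": [6, 30, 8], "turn": [0, 0, 0]},
  ],
)

```text
clock: 21.02
eef_pos: [0.4349, -0.1368, 0.1593]
orientation: [[1.0, 0.001, -0.001], [0.001, -1.0, 0.001], [-0.001, -0.001, -1.0]]
ft_force: [0.1, -0.3, 0.1]
opening: 0.0852
grasp_force: 0.0
```

```bash
python3 m.py blue
```

```text
[ 0.43512099 -0.13682122  0.159634  ] [0.03719515 0.14709132 0.73053952]
0.004 [ 400. -141.] [73. 70.] 0
0.094 [ 431. -140.] [51. 48.] 0
0.004 [444. -11.] [80. 74.] 17
0.094 [461. -49.] [56. 52.] 17
0.004 [457. -52.] [83.  6.] 17
0.094 [471. -78.] [58.  4.] 17
```

Request:
step_arm(
  commands=[
    {"jaw": 85, "travel": [-4, 3, 14], "turn": [0, 0, 0]},
    {"jaw": 85, "travel": [-4, 3, 45], "turn": [0, 0, 0]},
    {"jaw": 85, "travel": [-4, 3, 76], "turn": [0, 0, 0]},
    {"jaw": 85, "travel": [-4, 3, 104], "turn": [0, 0, 0]},
    {"jaw": 85, "travel": [-4, 3, 116], "turn": [0, 0, 0]},
  ],
)

```text
clock: 21.48
eef_pos: [0.4301, -0.1394, 0.0412]
orientation: [[1.0, 0.002, -0.003], [0.002, -1.0, 0.001], [-0.003, -0.001, -1.0]]
ft_force: [0.2, 0.3, -0.5]
opening: 0.085
grasp_force: 0.0
```

Request:
step_arm(
  commands=[
    {"jaw": 70, "travel": [0, 0, 0], "turn": [0, 0, 0]},
    {"jaw": 60, "travel": [0, 0, 0], "turn": [0, 0, 0]},
    {"jaw": 52, "travel": [0, 0, 0], "turn": [0, 0, 0]},
    {"jaw": 45, "travel": [0, 0, 0], "turn": [0, 0, 0]},
    {"jaw": 45, "travel": [0, 0, 0], "turn": [0, 0, 0]},
  ],
  grip_force=35,
)

```text
clock: 21.9
eef_pos: [0.4321, -0.141, 0.0449]
orientation: [[1.0, 0.0, 0.002], [0.0, -1.0, -0.0], [0.002, 0.0, -1.0]]
ft_force: [-0.7, 4.8, 8.2]
opening: 0.053
grasp_force: 37.6
```

Request:
step_arm(
  commands=[
    {"jaw": 45, "travel": [0, 0, -6], "turn": [0, 0, 0]},
    {"jaw": 45, "travel": [0, 0, -18], "turn": [0, 0, 0]},
    {"jaw": 45, "travel": [0, 0, -36], "turn": [0, 0, 0]},
    {"jaw": 45, "travel": [0, 0, -54], "turn": [0, 0, 0]},
    {"jaw": 45, "travel": [0, 0, -65], "turn": [0, 0, 0]},
  ],
)

```text
clock: 22.32
eef_pos: [0.4318, -0.1414, 0.1109]
orientation: [[1.0, -0.0, 0.002], [-0.0, -1.0, -0.001], [0.002, 0.001, -1.0]]
ft_force: [0.1, 0.3, -1.7]
opening: 0.0533
grasp_force: 37.4
```

Request:
step_arm(
  commands=[
    {"jaw": 45, "travel": [2, -18, 0], "turn": [0, 0, 0]},
    {"jaw": 45, "travel": [6, -50, 0], "turn": [0, 0, 0]},
    {"jaw": 45, "travel": [10, -85, 0], "turn": [0, 0, 0]},
    {"jaw": 45, "travel": [13, -114, 0], "turn": [0, 0, 0]},
    {"jaw": 45, "travel": [14, -128, 0], "turn": [0, 0, 0]},
  ],
)

```text
clock: 22.73
eef_pos: [0.4454, -0.0107, 0.1095]
orientation: [[1.0, 0.001, 0.001], [0.001, -1.0, 0.0], [0.001, -0.0, -1.0]]
ft_force: [-0.0, -0.5, -3.0]
opening: 0.0531
grasp_force: 37.6
```

Request:
step_arm(
  commands=[
    {"jaw": 45, "travel": [0, 0, 0], "turn": [0, 0, 0]},
    {"jaw": 45, "travel": [0, 0, 6], "turn": [0, 0, 0]},
    {"jaw": 45, "travel": [0, 0, 18], "turn": [0, 0, 0]},
    {"jaw": 45, "travel": [0, 0, 28], "turn": [0, 0, 0]},
    {"jaw": 45, "travel": [0, 0, 32], "turn": [0, 0, 0]},
  ],
)

```text
clock: 23.15
eef_pos: [0.4447, -0.0138, 0.0755]
orientation: [[1.0, -0.001, -0.002], [-0.001, -1.0, 0.0], [-0.002, -0.0, -1.0]]
ft_force: [-0.3, -0.2, -1.5]
opening: 0.0533
grasp_force: 37.6
```

Aligned. Contact is expected near z = 49 mm.

Request:
step_arm(
  commands=[
    {"jaw": 45, "travel": [0, 0, 5], "turn": [0, 0, 0]},
    {"jaw": 45, "travel": [0, 0, 12], "turn": [0, 0, 0]},
    {"jaw": 45, "travel": [0, 0, 18], "turn": [0, 0, 0]},
    {"jaw": 45, "travel": [0, 0, 22], "turn": [0, 0, 0]},
    {"jaw": 45, "travel": [0, 0, 23.5], "turn": [0, 0, 0]},
  ],
)

```text
clock: 23.57
eef_pos: [0.4452, -0.0131, 0.0526]
orientation: [[1.0, -0.0, -0.001], [-0.0, -1.0, 0.0], [-0.001, -0.0, -1.0]]
ft_force: [-0.1, 0.2, -2.5]
opening: 0.053
grasp_force: 37.6
```

Request:
step_arm(
  commands=[
    {"jaw": 45, "travel": [0, 0, 0.5], "turn": [0, 0, 0]},
    {"jaw": 45, "travel": [0, 0, 1], "turn": [0, 0, 0]},
    {"jaw": 45, "travel": [0, 0, 1.5], "turn": [0, 0, 0]},
    {"jaw": 45, "travel": [0, 0, 2], "turn": [0, 0, 0]},
    {"jaw": 45, "travel": [0, 0, 2], "turn": [0, 0, 0]},
  ],
)

```text
clock: 23.98
eef_pos: [0.4455, -0.0131, 0.0514]
orientation: [[1.0, 0.0, 0.0], [0.0, -1.0, -0.0], [0.0, 0.0, -1.0]]
ft_force: [0.3, -0.7, -2.1]
opening: 0.0529
grasp_force: 37.6
```

Request:
step_arm(
  commands=[
    {"jaw": 45, "travel": [0, 0, 0.5], "turn": [0, 0, 0]},
    {"jaw": 45, "travel": [0, 0, 1], "turn": [0, 0, 0]},
    {"jaw": 45, "travel": [0, 0, 1.5], "turn": [0, 0, 0]},
    {"jaw": 45, "travel": [0, 0, 2], "turn": [0, 0, 0]},
    {"jaw": 45, "travel": [0, 0, 2], "turn": [0, 0, 0]},
  ],
)

```text
clock: 24.4
eef_pos: [0.4454, -0.0131, 0.0492]
orientation: [[1.0, -0.0, -0.0], [-0.0, -1.0, 0.0], [-0.0, -0.0, -1.0]]
ft_force: [0.7, -0.6, -2.6]
opening: 0.0532
grasp_force: 37.6
```

Request:
step_arm(
  commands=[
    {"jaw": 45, "travel": [0, 0, 0.3], "turn": [0, 0, 0]},
    {"jaw": 45, "travel": [0, 0, 0.6], "turn": [0, 0, 0]},
    {"jaw": 45, "travel": [0, 0, 0.9], "turn": [0, 0, 0]},
    {"jaw": 45, "travel": [0, 0, 1.2], "turn": [0, 0, 0]},
    {"jaw": 45, "travel": [0, 0, 1.2], "turn": [0, 0, 0]},
  ],
)

```text
clock: 24.82
eef_pos: [0.4457, -0.0131, 0.0489]
orientation: [[1.0, 0.0, 0.001], [0.0, -1.0, -0.0], [0.001, 0.0, -1.0]]
ft_force: [-4.4, 1.9, 14.6]
opening: 0.0529
grasp_force: 39.3
```

Request:
step_arm(
  commands=[
    {"jaw": 52, "travel": [0, 0, 0], "turn": [0, 0, 0]},
    {"jaw": 56, "travel": [0, 0, 0], "turn": [0, 0, 0]},
    {"jaw": 65, "travel": [0, 0, 0], "turn": [0, 0, 0]},
    {"jaw": 78, "travel": [0, 0, 0], "turn": [0, 0, 0]},
    {"jaw": 85, "travel": [0, 0, 0], "turn": [0, 0, 0]},
  ],
)

```text
clock: 25.23
eef_pos: [0.4455, -0.0131, 0.048]
orientation: [[1.0, 0.0, -0.0], [0.0, -1.0, -0.0], [-0.0, 0.0, -1.0]]
ft_force: [0.3, 0.1, -0.2]
opening: 0.0848
grasp_force: 0.0
```

Request:
step_arm(
  commands=[
    {"jaw": 85, "travel": [0, 0, -3], "turn": [0, 0, 0]},
    {"jaw": 85, "travel": [0, 0, -20], "turn": [0, 0, 0]},
    {"jaw": 85, "travel": [0, 0, -55], "turn": [0, 0, 0]},
    {"jaw": 85, "travel": [0, 0, -95], "turn": [0, 0, 0]},
    {"jaw": 85, "travel": [0, 0, -130], "turn": [0, 0, 0]},
  ],
)

```text
clock: 25.65
eef_pos: [0.4452, -0.0131, 0.1802]
orientation: [[1.0, -0.0, -0.0], [-0.0, -1.0, 0.0], [-0.0, -0.0, -1.0]]
ft_force: [1.1, -0.6, 0.2]
opening: 0.0854
grasp_force: 0.0
```

Request:
step_arm(
  commands=[
    {"jaw": 85, "travel": [0, 0, -20], "turn": [0, 0, 0]},
    {"jaw": 85, "travel": [0, 0, -50], "turn": [0, 0, 0]},
    {"jaw": 85, "travel": [0, 0, -70], "turn": [0, 0, 0]},
    {"jaw": 85, "travel": [0, 0, -80], "turn": [0, 0, 0]},
    {"jaw": 85, "travel": [0, 0, -80], "turn": [0, 0, 0]},
  ],
)

```text
clock: 26.07
eef_pos: [0.4462, -0.0132, 0.2598]
orientation: [[1.0, 0.0, 0.003], [0.0, -1.0, -0.0], [0.003, 0.0, -1.0]]
ft_force: [0.1, 1.0, 0.4]
opening: 0.0845
grasp_force: 0.0
```

Run:
```python
from h import *
s=r.state();print(s['eef_pos'],s['ft_force'],s['opening'])
img=r.snapshot("scene");cv2.imwrite("pics/s3.png",cv2.resize(img[110:350,160:480],None,fx=2.4,fy=2.4)[:,:,::-1])
```

```text
[ 0.44617001 -0.01321344  0.25983384] [0.14063155 0.99149514 0.37482505] 0.0845373348919297
```

View pics/s3.png

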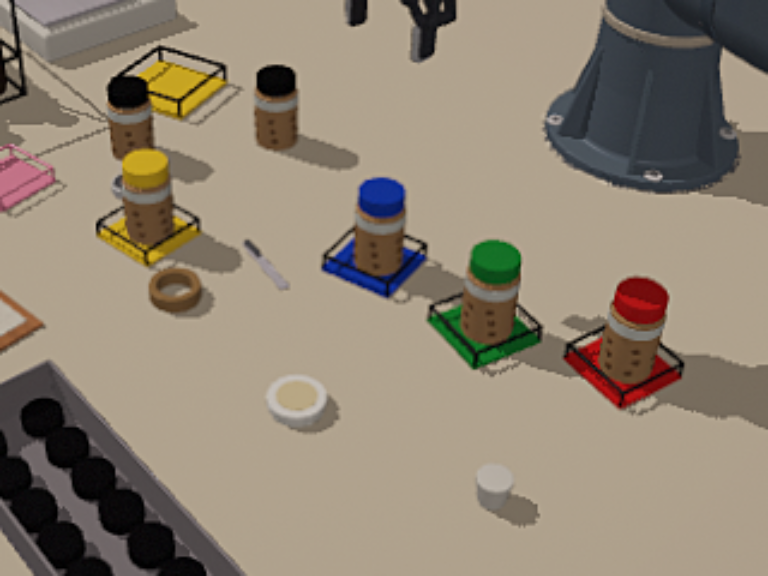

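All four jars stand upright in their cradles: yellow at (150,200), blue at (378,235), green at (488,300), red at (628,335). The black-capped jars at (130,115) and (276,105) are undisturbed, so I hand in.

```bash
python3 -c "
from plant import r
print(r.job_done())"
```

```text
the job is handed in; nothing more can be done
None
```

The job is handed in: all four jars stand upright in the cradles matching their caps, green moved first, the black-capped jars untouched, with about 26 s of the 102 s used; the hand-in returned no verdict.

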